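# Hold the grinder's spindle lock in with the locking key

### The job

The wheel of the bench grinder is to be changed. Throw the isolator handle on top of the grinder over to the right, to off, which swings the shutter clear of the slot in the grinder's front; then take the flat locking key by its wooden grip, pass its tongue level through the slot and push the sprung spindle lock behind it well in. Finish while holding it there: keep the key in the gripper with the lock pressed, because the spring pushes it out again, and do not disturb the grease tin and the rusty cup that stand beside the grinder.

Things in the scene. Friction and masses are not known exactly. Their poses are not given: they have to be found in the camera images.
- grinder: grey bench grinder, bolted down; only its place and yaw differ. Origin under its middle, x level towards its back (away from the slot's face), y to its left, z up. Housing 170 mm wide, 170 mm high, foot 210 mm wide. The abrasive wheel in its guard is on the right, 95 to 145 mm right of the slot's centre and up to 180 mm high; its tool rest stands 7 mm in front of the slot's mouthpiece
- slot_mouth (a point): centre of the slot's mouth in the front face of the steel mouthpiece (74 x 50 mm) on the grinder's front, 75 mm above the table, 85 mm ahead of the grinder's origin. x level, straight into the slot, y left along its width, z up. The mouth is 40 mm wide, 20 mm high and tapers over 8 mm to a straight slot 32 mm wide, 12 mm high, 10 mm long; a hollow lies behind
- isolator (a joint): isolator handle with the shutter blade on the same shaft, rad: 0 = on, handle leaning left, the steel blade closes the slot from behind; 1.4 = off, handle leaning right, slot clear. Its weighted ball keeps it at either end and makes it tumble over by itself past the middle (0.7). It takes about 2 N at the ball
- handle_ball (a point): centre of the black ball, 26 mm in diameter, on the handle that stands up through the housing's top. The handle turns about a level axis along the slot's x, over the slot's centre, 135 mm above the table; ball 102 mm from it, 22 mm behind the mouthpiece face. At on it is 66 mm left of the slot's centre and 213 mm high, at off 66 mm right of it, half-way 237 mm high; housing top 170 mm
- spindle_lock (a joint): sprung spindle-lock plunger in the hollow behind the slot, m: 0 = out, grows as it is pushed in, 0.012 = end of travel. Its brass face, 26 mm in diameter, is centred on the slot and, when out, 60 mm behind the mouthpiece face (measured along slot_mouth's x). The spring starts at 4 N and reaches 9 N
- key_grip (a point): centre of the grip of the locking key, a loose 0.2 kg tool lying flat, 200 mm long: a wooden grip 90 mm long, 28 mm wide, 26 mm high, then a flat alloy tongue 110 mm long, 30 mm wide, 10 mm thick, flush with the underside. x points along the tongue, z up. 13 mm above the underside, 8 mm above the tongue's mid thickness. Balance point near the grip's front end
- key_tip (a point): middle of the end face of the key's tongue, 155 mm ahead of key_grip and 8 mm lower (5 mm above the underside); the last 8 mm are reduced to 25 x 8 mm. Axes as key_grip
- tin_mid (a point): middle of the orange grease tin, 67 mm in diameter, 60 mm high, standing loose to the left of the grinder: not to be disturbed
- cup_mid (a point): middle of the rusty cup with rods in it, 70 mm in diameter, 114 mm high, standing loose to the left of the grinder: not to be disturbed
There are look-alikes about, which are no part of the job. Leave any blue look-alike of the part that bears key_grip alone.

How it is judged:
By the outcome, as a careful person would: the job done as asked, in the order asked, and still so for the second after the job is handed in, while the arm keeps its last pose, push and grip.
It also fails if it takes over 64 s, if anything falls off the work surface, if the arm or the gripper's body presses on something with over 40 N, if the wrist force passes 120 N, or if a joint passes its speed limit or range.

### The arm

A 6-joint arm with a two-finger parallel gripper is mounted at the origin on the work surface; the furniture and walls round the work are solid. World frame = base frame: x ahead of the robot, y to its left, z up, the work surface at z = 0. Lengths are in m, angles in rad, forces in N, time in s.
With the tool pointing down it reaches from about 0.35 to 0.975 m from the base axis. Payload 17.4 kg.
Tool frame: the origin (TCP) lies on the centre line of the jaws, within the pads' length; the fingertips stand 25 mm ahead of it and the grasp point (between the pads) lies 6 mm ahead of it (ctrl.finger_overhang is the distance from the TCP to the fingertips, in m); x points along the fingers, y is the direction in which the jaws open and shut, and the axes are right-handed (so a half turn about x gives the same grasp; the last joint's range is limited). The gripper opens to 85 mm and grips with 20 to 120 N. Pads are 22 mm wide; open, the fingers measure 114 mm over their backs; the gripper's body (76 mm by 85 mm) begins 54 mm behind the grasp point. The pads swing forward as they close: fully open they stand 13 mm farther back than shut.
Start: joints at [-1.362, 0.116, 1.442, -0, 1.584, -0.038], TCP at [0.165, -0.655, 0.256] pointing down, gripper open.
Joint ranges: [-2.83, 2.83], [-0.83, 2.19], [0.07, 2.5], [-1.14, 4.28], [0.01, 3], [-2.97, 2.97]. Speed limits (rad/s): [1.89, 1.89, 2.22, 3.14, 3.14, 3.14].

### API

Orientations are given as a rotation vector (axis times angle).
In Python, from station import ctrl gives the robot as it stands.
- The arm moves only by the tool carry_out, never from a script. Its argument "motion" is a list of rows, each a list of 2 entries, a list of its own where there are three numbers: the shift along the tool's x, y, z in m, then the turn about the tool's x in rad. In form: [[[x, y, z], roll], ...]. A call has 1 to 5 rows; each row shifts and turns the commanded pose from where the row before left it, along the tool's axes as they then stand; what a row does not reach is not made up. A row lasts 1/8 s, in which the tool goes at most 62.5 mm and 10.7 degrees, less where a joint would pass 70% of its speed; a pose out of reach is approached as far as the arm can. A call is refused whole if a number of a shift passes 0.0625 or a number of a turn 0.188, either way. A call with a gripper value outside its range is refused whole. "hand" is the opening, from -1 (shut) to 1 (fully open), set as the call begins (left out, the last holds). The fingers move at their own pace and stop on an object; "squeeze" is the grip in N (left out, the last holds). Time passes only in rows, so rows that do not move let the fingers close. It gives the time, the measured TCP pose, the force and the opening at its end, in the units of the state.
- ctrl.get_obs(): the state, without advancing time (a new reading comes with each control period).
- ctrl.grab_frame(name): name is "side" or "top" or "wrist"; returns (picture, depth): 480x640x3 uint8, red, green, blue; 480x640 float32, m along the optical axis (not along the pixel's ray), 0 where there is no reading.
- ctrl.get_calibration(name): a dict with "mtx" (3x3 intrinsics, pixels), "R" (3x3) and "t" (3): a world point X has camera coordinates R X + t. Camera axes: x right, y down, z forward; pixel columns grow to the right and rows downward; lengths in m; the calibration is good to about 2 mm. A picture is of the moment at which its call begins: read the wrist's pose just before it. get_calibration takes no time and is no camera call; for the wrist camera it gives the pose at the moment of the call.
- ctrl.job_done(): hands the job in, once; it reports no verdict.
The state is a dict: "time_s": time; "qpos": joint angles; "joint_vel": joint speeds; "joint_efforts": joint torques, N m; "eef_pos": TCP position; "tool_rot": TCP orientation; "ft_force": force on the tool from outside, world axes, zero at the start; "torque": the same for the moment, N m; "width": finger opening in m.
Only numpy, scipy, OpenCV 4.12 (cv2) and the standard library are available. Lean on these libraries where they do the work, as an engineer would, in place of code of your own. Each camera call takes 0.05 s, during which the arm holds its last target. There are 200 camera calls.

## Working session

There is one attempt and no reset: what is moved stays moved. The work goes in short steps, Python scripts to look and compute and a tool call to move; the robot and the scene stay as the last step left them, time stands still between calls to the robot, and variables do not carry over. Pictures are saved under pics/ and viewed, about 8 in all and at most 12, crops included, and the job is handed in when it is done.

Besides the shell and the picture viewer there is one more tool, called after "Emit:" by a JSON object that holds its "method" and its "body". carry_out: Moves the arm, as the interface text tells. Its arguments: {"type":"object","properties":{"motion":{"type":"array"},"hand":{"type":"number"},"squeeze":{"type":"number"}},"required":["motion"]}

```bash
ls; mkdir -p pics
python3 - <<'E'
from station import ctrl
import numpy as np, cv2
print(ctrl.get_obs())
for n in ("top","side"):
    p,d=ctrl.grab_frame(n); c=ctrl.get_calibration(n)
    np.savez(f"pics/{n}0.npz",p=p,d=d,**c)
    cv2.imwrite(f"pics/{n}0.png",p[...,::-1]); print(n,c)
E
```

```text
pics
{'time_s': 0.0, 'qpos': array([-1.36178062e+00,  1.16480202e-01,  1.44226839e+00,  9.53253504e-06,
        1.58402076e+00, -3.77670388e-02]), 'joint_vel': array([ 4.84047361e-04,  2.85265897e-03,  1.19619816e-03, -1.11123248e-03,
       -1.03879086e-03,  8.86400364e-05]), 'joint_efforts': array([ 4.34145313e-04, -7.31986070e+01, -6.32489777e+01, -4.48166611e-05,
        6.29763599e-03,  4.64181892e-05]), 'eef_pos': array([ 0.16487299, -0.65438064,  0.25556412]), 'tool_rot': array([ 2.09059931,  0.26052697, -2.09079131]), 'ft_force': array([ 0.20327142,  0.15401204, -0.46273728]), 'torque': array([-0.00134279,  0.00286158,  0.00311414]), 'width': 0.08550110860817182}
top {'mtx': array([[464.82892175,   0.        , 317.92739362],
       [  0.        , 464.82892175, 244.37559995],
       [  0.        ,   0.        ,   1.        ]]), 'R': array([[ 0.02768196, -0.99954864, -0.01167113],
       [-0.98632684, -0.02541453, -0.16282957],
       [ 0.16245946,  0.01601899, -0.98658518]]), 't': array([0.00463605, 0.48499225, 1.50134515])}
side {'mtx': array([[517.52712579,   0.        , 323.98569026],
       [  0.        , 517.52712579, 236.2371229 ],
       [  0.        ,   0.        ,   1.        ]]), 'R': array([[-0.89637697, -0.44301672,  0.01563666],
       [-0.29628186,  0.57249752, -0.76450222],
       [ 0.32973532, -0.68991505, -0.64443141]]), 't': array([0.40866126, 0.2698486 , 1.33071809])}
```

View pics/top0.png

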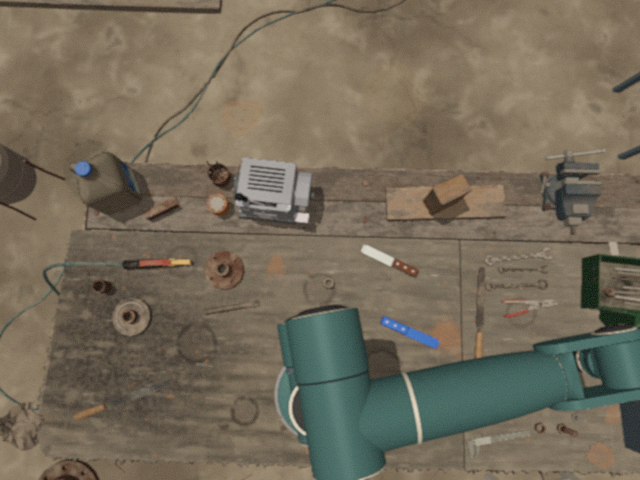

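View pics/side0.png

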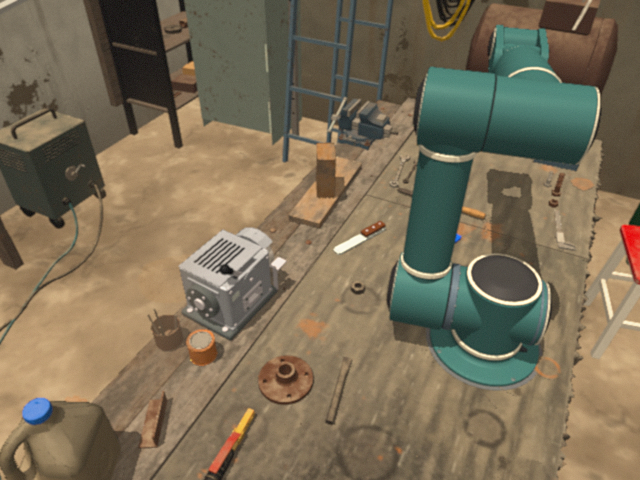

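The key candidates in the top view are the white tongue with a brown wooden grip at (390,260), the blue look-alike at (410,331), the orange/yellow screwdriver at (158,264), and the wooden file at (479,320). Only the first fits the description. The grinder is at (267,190) with its black ball at (242,197), leaning left. The tin is at (217,204) and the cup at (219,173).

```bash
cat > h.py <<'E'
import numpy as np, cv2
def cloud(d,mtx,R,t):
    v,u=np.mgrid[:480,:640]
    c=np.stack([(u-mtx[0,2])/mtx[0,0]*d,(v-mtx[1,2])/mtx[1,1]*d,d],-1)
    return (c-t)@R   # R^T (c-t)
def load(n):
    z=np.load(n); return z['p'],cloud(z['d'],z['mtx'],z['R'],z['t']),z
E
python3 - <<'E'
from h import *
import numpy as np
p,W,z=load('pics/top0.npz'); np.set_printoptions(precision=4,suppress=True)
for nm,(u,v) in dict(keytip=(364,249),keymid=(380,256),grip=(404,267),ball=(242,197),tin=(217,204),cup=(219,173),wheel=(302,190)).items(): print(nm,W[v,u])
pi=p.astype(int)
box=np.zeros((480,640),bool); box[235:285,350:425]=1
white=box&(pi.min(-1)>150)
r,g,b=pi[...,0],pi[...,1],pi[...,2]
print('white',white.sum(),W[white].mean(0))
c=cv2.minAreaRect(W[white][:,:2].astype(np.float32)*1000); print(c)
k=box&(W[...,2]>0.015)&(W[...,2]<0.05); print(k.sum(),W[k].mean(0), cv2.minAreaRect(W[k][:,:2].astype(np.float32)*1000))
# grinder top
gb=np.zeros_like(box); gb[150:225,225:320]=1
top=gb&(abs(W[...,2]-0.17)<0.008)
print('top',top.sum(),W[top].mean(0),cv2.minAreaRect(W[top][:,:2].astype(np.float32)*1000))
bl=gb&(W[...,2]>0.195); print('ball',bl.sum(),W[bl].mean(0),W[bl].max(0),W[bl].min(0))
im=np.hstack([cv2.resize(p[145:230,200:325],None,fx=3.2,fy=3.2,interpolation=cv2.INTER_CUBIC),cv2.resize(p[235:320,345:470],None,fx=3.2,fy=3.2,interpolation=cv2.INTER_CUBIC)])
ps,Ws,_=load('pics/side0.npz')
s=cv2.resize(ps[215:375,140:400],(800,int(160*800/260)),interpolation=cv2.INTER_CUBIC)[:320]
cv2.imwrite('pics/crop0.png',np.vstack([im,s])[...,::-1])
E
```

```text
keytip [ 0.4778 -0.1376  0.0101]
keymid [ 0.4558 -0.192   0.0068]
grip [ 0.4183 -0.2691  0.0271]
ball [0.5924 0.2449 0.2189]
tin [0.6082 0.3562 0.0625]
cup [ 0.7376  0.373  -0.0067]
wheel [0.6332 0.0696 0.1669]
white 305 [ 0.4575 -0.1804  0.0236]
((383.5171813964844, -100.15922546386719), (139.06710815429688, 323.018798828125), 34.75031280517578)
237 [ 0.4189 -0.2662  0.0242] ((438.6961669921875, -225.2162628173828), (185.95474243164062, 29.23733139038086), 65.24266052246094)
top 2619 [0.6526 0.1725 0.169 ] ((646.616943359375, 160.42135620117188), (221.79725646972656, 159.73072814941406), 84.82079315185547)
ball 117 [0.5008 0.1843 0.5598] [0.6047 0.2668 1.5602] [ 0.2343 -0.0071  0.1958]
```

View pics/crop0.png

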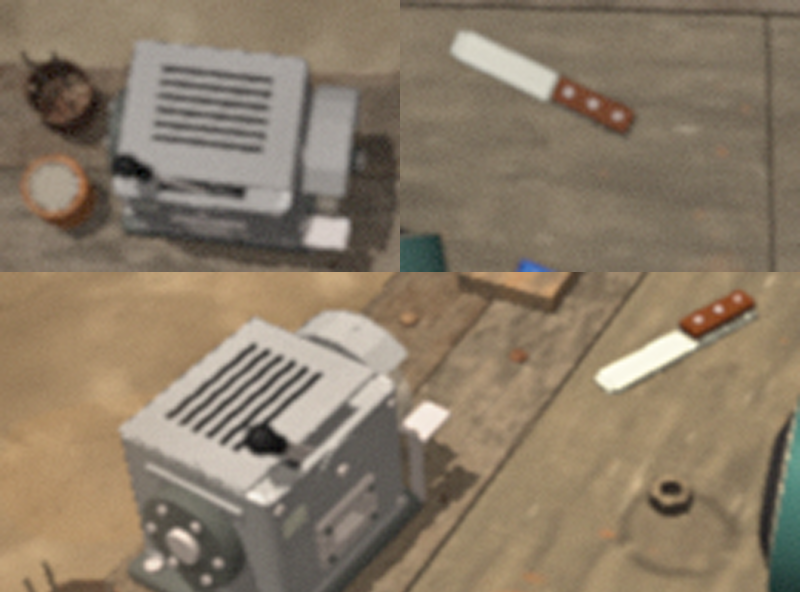

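The crop confirms the key: riveted wooden grip, pale tongue. The grinder faces the robot, with its mouthpiece at about (252,296) in the side view. Next I fit the grinder's front face and top, the ball, and the key axis.

Run:
```python
from h import *
np.set_printoptions(precision=4,suppress=True)
p,W,z=load('pics/side0.npz'); pt,Wt,_=load('pics/top0.npz')
# front-face yaw from side-cloud: pixels with horizontal normal
m=(W[...,0]>.5)&(W[...,0]<.62)&(W[...,1]>.08)&(W[...,1]<.29)&(W[...,2]>.03)&(W[...,2]<.16)
P=W[m]; print(len(P))
best=None; rng=np.random.default_rng(0)
for yaw in np.radians(np.arange(-15,15,.5)):
    s=P[:,0]*np.cos(yaw)+P[:,1]*np.sin(yaw)
    h,e=np.histogram(s,bins=np.arange(.4,.75,.002)); 
    hh=h[:-1]+h[1:];i=hh.argmax()
    if best is None or hh[i]>best[0]: best=(hh[i],np.degrees(yaw),e[i+1])
print(best)
yaw=np.radians(best[1]); s=P[:,0]*np.cos(yaw)+P[:,1]*np.sin(yaw)
h,e=np.histogram(s,bins=np.arange(.5,.65,.003)); print([(round(a,3),b) for a,b in zip(e,h) if b>5])
# top plate from both clouds
for nm,C in (('top',Wt),('side',W)):
    q=C[(abs(C[...,2]-.17)<.006)&(C[...,0]>.5)&(C[...,0]<.8)&(C[...,1]>.05)&(C[...,1]<.32)]
    g=np.zeros((300,300),np.uint8); ij=((q[:,:2]-[.5,.03])*1000).astype(int); ok=((ij>=0)&(ij<300)).all(1); g[ij[ok,0],ij[ok,1]]=255
    g=cv2.morphologyEx(g,cv2.MORPH_CLOSE,np.ones((11,11))); g=cv2.morphologyEx(g,cv2.MORPH_OPEN,np.ones((40,40)))
    c=max(cv2.findContours(g,0,2)[0],key=cv2.contourArea); r=cv2.minAreaRect(c); print(nm,'x,y',r[0][1]/1000+.5,r[0][0]/1000+.03,r[1:])
# ball: black pixels high
for nm,im,C in (('top',pt,Wt),('side',p,W)):
    q=(im.max(-1)<60)&(C[...,2]>.19)&(C[...,2]<.25)&(C[...,0]>.5)&(C[...,0]<.7)&(C[...,1]>.1)&(C[...,1]<.3)
    print(nm,'ball',q.sum(),np.median(C[q],0),C[q].max(0))
for nm,im,C in (('top',pt,Wt),('side',p,W)):
    i=im.astype(int); roi=(C[...,0]>.36)&(C[...,0]<.52)&(C[...,1]>-.33)&(C[...,1]<-.1)
    a=roi&(i.min(-1)>140)&(C[...,2]<.02)&(C[...,2]>.002); b=roi&(C[...,2]>.018)&(C[...,2]<.04)
    print(nm,'tongue',cv2.minAreaRect(C[a][:,:2].astype(np.float32)*1000),'grip',cv2.minAreaRect(C[b][:,:2].astype(np.float32)*1000),np.median(C[b],0),np.median(C[a],0))
```

```text
2197
(np.int64(1032), np.float64(-5.5), np.float64(0.5520000000000002))
[(np.float64(0.539), np.int64(8)), (np.float64(0.542), np.int64(69)), (np.float64(0.545), np.int64(228)), (np.float64(0.548), np.int64(484)), (np.float64(0.551), np.int64(783)), (np.float64(0.554), np.int64(125)), (np.float64(0.557), np.int64(46)), (np.float64(0.56), np.int64(35)), (np.float64(0.563), np.int64(40)), (np.float64(0.566), np.int64(33)), (np.float64(0.569), np.int64(42)), (np.float64(0.572), np.int64(35)), (np.float64(0.575), np.int64(36)), (np.float64(0.578), np.int64(35)), (np.float64(0.581), np.int64(62)), (np.float64(0.584), np.int64(54)), (np.float64(0.587), np.int64(42)), (np.float64(0.59), np.int64(16)), (np.float64(0.602), np.int64(6))]
top x,y 0.6533655395507812 0.18560282897949218 ((168.58209228515625, 148.26193237304688), 4.666858196258545)
side x,y 0.6522742614746093 0.18582333374023438 ((172.85836791992188, 153.22219848632812), 5.314546585083008)
top ball 58 [0.5921 0.2506 0.2193] [0.6014 0.2656 0.2294]
side ball 85 [0.5871 0.2579 0.2179] [0.6011 0.2687 0.2276]
top tongue ((460.4163513183594, -181.0440673828125), (111.59780883789062, 33.012657165527344), 65.5377197265625) grip ((431.2648010253906, -241.3307342529297), (150.46380615234375, 29.23733139038086), 65.24266052246094) [ 0.4178 -0.2697  0.0249] [ 0.4587 -0.1814  0.0089]
side tongue ((446.76959228515625, -218.23800659179688), (191.2110595703125, 40.0220832824707), 67.29959869384766) grip ((418.2757568359375, -269.8943786621094), (93.89579772949219, 34.140411376953125), 68.21266174316406) [ 0.4174 -0.2673  0.0244] [ 0.4586 -0.1814  0.009 ]
```

```bash
cat >> h.py <<'E'
from scipy.spatial.transform import Rotation as Ro
def pose(ctrl):
    o=ctrl.get_obs(); return np.array(o['eef_pos']),Ro.from_rotvec(o['tool_rot']).as_matrix(),o
def rel(ctrl,target,axis_z=None):
    """print shift in tool axes to world target TCP and roll so that tool z (mod pi) lies along world heading axis_z (deg)"""
    p,R,o=pose(ctrl); d=R.T@(np.array(target)-p); n=np.linalg.norm(d)
    s=f'tool shift {np.round(d,4)} |{n:.3f}|'
    if axis_z is not None:
        a=np.radians(axis_z); v=R.T@np.array([np.cos(a),np.sin(a),0]); r=np.arctan2(-v[1],v[2]); r=(r+np.pi/2)%np.pi-np.pi/2
        s+=f' roll {r:.4f}'
    print(s); return d
E
python3 - <<'E'
from station import ctrl
from h import *
np.set_printoptions(precision=4,suppress=True)
p,R,o=pose(ctrl); print(R,ctrl.finger_overhang)
rel(ctrl,(.44,-.40,.30),65); rel(ctrl,(.594,.31,.30),-5.1)
c=ctrl.get_calibration('wrist'); print('cam in tool',R.T@(-c['R'].T@c['t']-p)); print('cam axes in tool (cols)',R.T@c['R'].T, c['mtx'][0,0])
E
```

```text
[[-0.0002  0.2443 -0.9697]
 [ 0.001  -0.9697 -0.2443]
 [-1.     -0.001  -0.    ]] 0.025
tool shift [-0.0442 -0.1795 -0.3289] |0.377| roll -0.8876
tool shift [-0.0435 -0.8304 -0.6517] |1.056| roll 0.3358
cam in tool [-0.1179 -0.001  -0.0844]
cam axes in tool (cols) [[-0.0015 -0.3262  0.9453]
 [ 1.     -0.0005  0.0014]
 [ 0.      0.9453  0.3262]] 356.3078472729825
```

```bash
cat >> h.py <<'E'
def plan(p,R,via):
    """via: list of (target xyz, heading of tool z deg, rows). Prints rows [[x,y,z],roll]"""
    p=p.copy();R=R.copy();out=[]
    for T,h,n in via:
        T=np.array(T);h0=np.degrees(np.arctan2(R[1,2],R[0,2]))%360
        roll=0 if h is None else round(-np.radians(h-h0)/n,3)   # heading given unwrapped in the wanted direction
        st=(T-p)/n
        for _ in range(n):
            s=np.round(R.T@st,4); out.append([s.tolist(),roll]); p=p+R@s; R=R@Ro.from_rotvec([roll,0,0]).as_matrix()
    for i in range(0,len(out),5): print(out[i:i+5])
    return p,R
E
python3 - <<'E'
from station import ctrl
from h import *
p,R,o=pose(ctrl)
plan(p,R,[((.45,-.36,.32),225,8),((.60,.04,.32),255,8),((.60,.315,.30),265,6)])
E
```

```text
[[[-0.008, -0.027, -0.0436], np.float64(-0.067)], [[-0.008, -0.024, -0.0453], np.float64(-0.067)], [[-0.008, -0.0209, -0.0468], np.float64(-0.067)], [[-0.008, -0.0177, -0.0481], np.float64(-0.067)], [[-0.008, -0.0145, -0.0491], np.float64(-0.067)]]
[[[-0.008, -0.0112, -0.05], np.float64(-0.067)], [[-0.008, -0.0078, -0.0506], np.float64(-0.067)], [[-0.008, -0.0044, -0.051], np.float64(-0.067)], [[0.0, -0.0222, -0.0486], np.float64(-0.066)], [[0.0, -0.019, -0.0499], np.float64(-0.066)]]
[[[0.0, -0.0156, -0.0511], np.float64(-0.066)], [[0.0, -0.0122, -0.052], np.float64(-0.066)], [[0.0, -0.0088, -0.0527], np.float64(-0.066)], [[0.0, -0.0053, -0.0531], np.float64(-0.066)], [[0.0, -0.0018, -0.0534], np.float64(-0.066)]]
[[[0.0, 0.0017, -0.0534], np.float64(-0.066)], [[0.0034, -0.0118, -0.0443], np.float64(-0.029)], [[0.0034, -0.0105, -0.0446], np.float64(-0.029)], [[0.0034, -0.0092, -0.0449], np.float64(-0.029)], [[0.0034, -0.0079, -0.0451], np.float64(-0.029)]]
[[[0.0034, -0.0066, -0.0453], np.float64(-0.029)], [[0.0034, -0.0053, -0.0455], np.float64(-0.029)]]
```

Emit:
{"method": "carry_out", "body": {"motion": [[[-0.008, -0.027, -0.044], -0.067], [[-0.008, -0.024, -0.045], -0.067], [[-0.008, -0.021, -0.047], -0.067], [[-0.008, -0.018, -0.048], -0.067], [[-0.008, -0.015, -0.049], -0.067]], "hand": -1, "squeeze": 60}}

```text
time_s: 0.72
eef_pos: [0.3438, -0.4683, 0.2963]
tool_rot: [1.889, 0.568, -1.89]
ft_force: [0.3, -0.5, -0.7]
width: 0.0002
```

Emit:
{"method": "carry_out", "body": {"motion": [[[-0.008, -0.011, -0.05], -0.067], [[-0.008, -0.008, -0.051], -0.067], [[-0.008, -0.004, -0.051], -0.067], [[0, -0.022, -0.049], -0.066], [[0, -0.019, -0.05], -0.066]]}}

```text
time_s: 1.35
eef_pos: [0.4888, -0.2576, 0.32]
tool_rot: [1.672, 0.826, -1.673]
ft_force: [0.5, -0.7, 1.4]
width: 0.0002
```

Run:
```python
from station import ctrl
from h import *
p,R,o=pose(ctrl); print(p,np.degrees(np.arctan2(R[1,2],R[0,2])),o['qpos'],o['time_s'],o['width'])
c=ctrl.get_calibration('wrist'); im,d=ctrl.grab_frame('wrist')
np.savez('pics/w1.npz',p=im,d=d,**c); cv2.imwrite('pics/w1.png',im[...,::-1])
plan(p,R,[((.60,.04,.32),255,6),((.60,.315,.30),265,6)])
```

```text
[ 0.48880042 -0.25756123  0.31996767] -127.46452160827513 [-5.31137876e-01 -1.60653934e-01  1.61169900e+00  2.77621694e-05
  1.69103569e+00  1.22744710e-01] 1.35 0.00016378364687738136
[[[0.0, -0.0155, -0.0506], np.float64(-0.065)], [[0.0, -0.0121, -0.0515], np.float64(-0.065)], [[0.0, -0.0088, -0.0522], np.float64(-0.065)], [[0.0, -0.0054, -0.0527], np.float64(-0.065)], [[0.0, -0.0019, -0.0529], np.float64(-0.065)]]
[[[0.0, 0.0015, -0.0529], np.float64(-0.065)], [[0.0033, -0.0119, -0.0443], np.float64(-0.029)], [[0.0033, -0.0106, -0.0446], np.float64(-0.029)], [[0.0033, -0.0093, -0.0449], np.float64(-0.029)], [[0.0033, -0.008, -0.0451], np.float64(-0.029)]]
[[[0.0033, -0.0067, -0.0453], np.float64(-0.029)], [[0.0033, -0.0054, -0.0455], np.float64(-0.029)]]
```

View pics/w1.png

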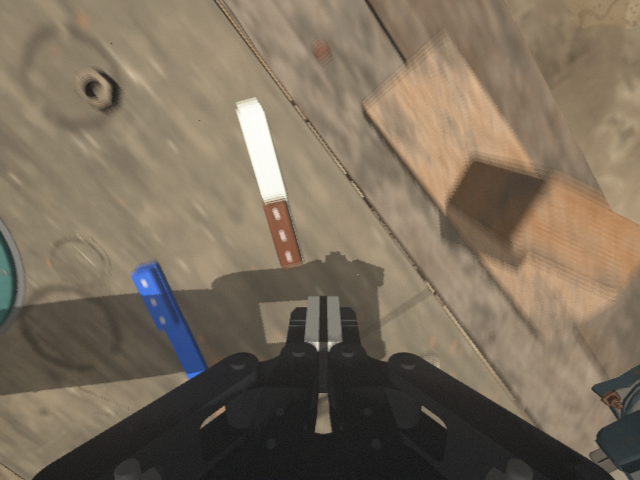

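The wrist picture shows the key at (245–300, 100–265), with its white tongue up and brown grip down, and the blue decoy at (150–205, 265–375). I go on to the isolator.

Emit:
{"method": "carry_out", "body": {"motion": [[[0, -0.0155, -0.051], -0.065], [[0, -0.012, -0.052], -0.065], [[0, -0.009, -0.052], -0.065], [[0, -0.005, -0.053], -0.065], [[0, -0.002, -0.053], -0.065]]}}

```text
time_s: 2.02
eef_pos: [0.5825, -0.0089, 0.3201]
tool_rot: [1.447, 1.035, -1.447]
ft_force: [1.0, -0.9, -0.7]
width: 0.0005
```

Emit:
{"method": "carry_out", "body": {"motion": [[[0, 0.0015, -0.053], -0.065], [[0, -0.012, -0.044], -0.029], [[0, -0.0105, -0.045], -0.029], [[0.003, -0.009, -0.045], -0.029], [[0.003, -0.008, -0.045], -0.029]]}}

```text
time_s: 2.65
eef_pos: [0.6016, 0.2239, 0.3139]
tool_rot: [1.318, 1.135, -1.318]
ft_force: [1.3, -0.1, 0.3]
width: 0.0001
```

Run:
```python
from station import ctrl
from h import *
p,R,o=pose(ctrl); print(p,np.degrees(np.arctan2(R[1,2],R[0,2])),o['time_s'],o['ft_force'])
plan(p,R,[((.597,.310,.29),265,2),((.597,.310,.222),None,2),((.592,.245,.222),None,2),((.587,.17,.222),None,3)])
```

```text
[0.60160847 0.22392339 0.3139394 ] -98.54110137067538 2.65 [ 1.2570814  -0.07759916  0.3425941 ]
[[[0.012, -0.0087, -0.0422], np.float64(-0.031)], [[0.012, -0.0074, -0.0425], np.float64(-0.031)], [[0.034, 0.0, 0.0], 0], [[0.034, 0.0, 0.0], 0], [[-0.0, 0.0004, 0.0326], 0]]
[[[-0.0, 0.0004, 0.0326], 0], [[-0.0, 0.0005, 0.025], 0], [[-0.0, 0.0005, 0.025], 0], [[-0.0, 0.0005, 0.025], 0]]
```

Emit:
{"method": "carry_out", "body": {"motion": [[[0.006, -0.009, -0.042], -0.031], [[0.008, -0.007, -0.036], -0.031], [[0.03, 0, 0], 0], [[0.035, 0, 0], 0], [[0, 0, 0], 0]]}}

```text
time_s: 3.28
eef_pos: [0.5956, 0.3015, 0.2323]
tool_rot: [1.27, 1.168, -1.278]
ft_force: [-0.9, -0.2, 0.7]
width: -0.0005
```

Run:
```python
from station import ctrl
from h import *
p,R,o=pose(ctrl); print(p,np.degrees(np.arctan2(R[1,2],R[0,2])),o['time_s'],o['ft_force'])
plan(p,R,[((.596,.262,.222),None,2),((.594,.17,.222),None,4)])
```

```text
[0.59563158 0.30154788 0.23228773] -95.0364857885174 3.275 [-0.85030417 -0.24576597  0.65690432]
[[[0.0052, 0.0019, 0.0197], 0], [[0.0052, 0.0019, 0.0197], 0], [[0.0, 0.0015, 0.0229], 0], [[0.0, 0.0015, 0.0229], 0], [[0.0, 0.0015, 0.0229], 0]]
[[[0.0, 0.0015, 0.0229], 0]]
```

Emit:
{"method": "carry_out", "body": {"motion": [[[0.007, 0, 0.02], 0], [[0.003, 0, 0.018], 0], [[0, 0.001, 0.018], 0], [[0, 0.001, 0.018], 0], [[0, 0.001, 0.018], 0]]}}

```text
time_s: 3.9
eef_pos: [0.5914, 0.2084, 0.2256]
tool_rot: [1.274, 1.166, -1.274]
ft_force: [-0.4, 1.1, 0.4]
width: 0.0002
```

Emit:
{"method": "carry_out", "body": {"motion": [[[0, 0.001, 0.018], 0], [[0, 0.001, 0.018], 0], [[0, 0.001, 0.01], 0], [[0, 0, 0], 0], [[-0.05, 0, 0], 0]]}}

```text
time_s: 4.53
eef_pos: [0.5894, 0.1639, 0.2721]
tool_rot: [1.27, 1.17, -1.279]
ft_force: [0.4, 0.6, 0.2]
width: 0.0002
```

Run:
```python
from station import ctrl
from h import *
p,R,o=pose(ctrl); print(p,np.degrees(np.arctan2(R[1,2],R[0,2])),o['time_s'],o['ft_force'])
im,d=ctrl.grab_frame('side'); c=ctrl.get_calibration('side'); np.savez('pics/s2.npz',p=im,d=d,**c)
cv2.imwrite('pics/s2.png',cv2.resize(im[190:390,130:400],None,fx=2.9,fy=2.9,interpolation=cv2.INTER_CUBIC)[...,::-1])
plan(p,R,[((.55,.03,.32),240,5),((.44,-.20,.24),235,6)])
```

```text
[0.58941089 0.16392182 0.27206057] -95.03900309240119 4.525 [0.36434733 0.56041052 0.20531056]
[[[-0.0095, -0.0056, 0.0274], np.float64(0.087)], [[-0.0095, -0.0032, 0.0278], np.float64(0.087)], [[-0.0095, -0.0007, 0.0279], np.float64(0.087)], [[-0.0095, 0.0017, 0.0279], np.float64(0.087)], [[-0.0095, 0.0041, 0.0276], np.float64(0.087)]]
[[[0.0135, 0.0033, 0.0423], np.float64(0.015)], [[0.0135, 0.004, 0.0423], np.float64(0.015)], [[0.0135, 0.0046, 0.0422], np.float64(0.015)], [[0.0135, 0.0052, 0.0421], np.float64(0.015)], [[0.0135, 0.0059, 0.042], np.float64(0.015)]]
[[[0.0135, 0.0065, 0.0419], np.float64(0.015)]]
```

View pics/s2.png

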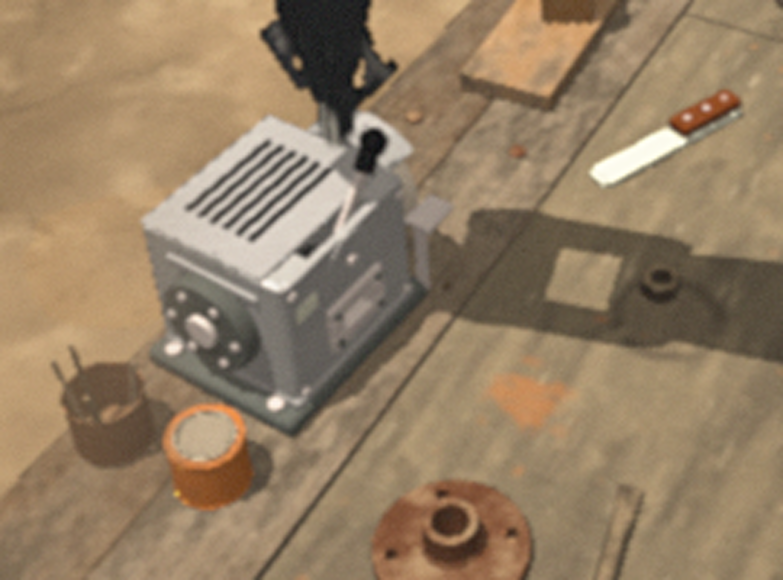

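The handle now leans right, with the ball at crop (372,145). Tin and cup are untouched. Going to the key with the gripper opening.

Run:
```python
from station import ctrl
from h import *
p,R,o=pose(ctrl)
plan(p,R,[((.57,.10,.32),255,2),((.40,-.31,.22),245.4,10)])
```

```text
[[[-0.019, -0.0075, 0.033], np.float64(0.087)], [[-0.019, -0.0046, 0.0335], np.float64(0.087)], [[0.0099, -0.0059, 0.044], np.float64(0.017)], [[0.0099, -0.0051, 0.0441], np.float64(0.017)], [[0.0099, -0.0044, 0.0442], np.float64(0.017)]]
[[[0.0099, -0.0036, 0.0443], np.float64(0.017)], [[0.0099, -0.0029, 0.0443], np.float64(0.017)], [[0.0099, -0.0021, 0.0444], np.float64(0.017)], [[0.0099, -0.0013, 0.0444], np.float64(0.017)], [[0.0099, -0.0006, 0.0444], np.float64(0.017)]]
[[[0.0099, 0.0002, 0.0444], np.float64(0.017)], [[0.0099, 0.0009, 0.0444], np.float64(0.017)]]
```

Emit:
{"method": "carry_out", "body": {"motion": [[[-0.02, -0.0075, 0.033], 0.087], [[-0.015, -0.005, 0.033], 0.087], [[0, -0.006, 0.044], 0.017], [[0.005, -0.005, 0.044], 0.017], [[0.01, -0.0045, 0.044], 0.017]]}}

```text
time_s: 5.2
eef_pos: [0.5177, -0.0233, 0.2956]
tool_rot: [1.436, 1.044, -1.435]
ft_force: [0.8, 0.2, -0.2]
width: -0.0
```

Emit:
{"method": "carry_out", "body": {"motion": [[[0.01, -0.0035, 0.044], 0.017], [[0.01, -0.003, 0.044], 0.017], [[0.01, -0.002, 0.044], 0.017], [[0.01, -0.001, 0.044], 0.017], [[0.01, 0, 0.044], 0.017]], "hand": 1}}

```text
time_s: 5.82
eef_pos: [0.4339, -0.2272, 0.2452]
tool_rot: [1.496, 0.993, -1.495]
ft_force: [0.6, 0.0, 0.6]
width: 0.0855
```

Emit:
{"method": "carry_out", "body": {"motion": [[[0.01, 0, 0.044], 0.017], [[0.01, 0.001, 0.044], 0.017], [[0, 0, 0], 0], [[0, 0, 0], 0]]}}

```text
time_s: 6.32
eef_pos: [0.4008, -0.3072, 0.2255]
tool_rot: [1.52, 0.973, -1.519]
ft_force: [0.0, -0.0, -1.1]
width: 0.0852
```

Run:
```python
from station import ctrl
from h import *
np.set_printoptions(precision=4,suppress=True)
p,R,o=pose(ctrl); print(p,np.degrees(np.arctan2(R[1,2],R[0,2])),o['time_s'],o['width'],o['qpos'])
c=ctrl.get_calibration('wrist'); im,d=ctrl.grab_frame('wrist')
np.savez('pics/w2.npz',p=im,d=d,**c); cv2.imwrite('pics/w2.png',im[...,::-1])
W=cloud(d,**c) if 0 else cloud(d,c['mtx'],c['R'],c['t'])
i=im.astype(int); roi=(W[...,0]>.36)&(W[...,0]<.53)&(W[...,1]>-.34)&(W[...,1]<-.09)
a=roi&(i.min(-1)>150)&(W[...,2]<.016)&(W[...,2]>.004); b=roi&(W[...,2]>.02)&(W[...,2]<.033)&(i[...,0]>i[...,2]+25)
for m in (a,b): print(m.sum(),np.median(W[m],0),cv2.minAreaRect(W[m][:,:2].astype(np.float32)*1000))
```

```text
[ 0.4008 -0.3072  0.2255] -114.7454547095908 6.325 0.08522915750597443 [-0.7046 -0.2516  1.8405  0.0003  1.5525 -0.2728]
4166 [ 0.4556 -0.1867  0.0102] ((454.15289306640625, -190.53648376464844), (92.5992660522461, 29.79607391357422), 65.23404693603516)
2943 [ 0.4184 -0.2676  0.0261] ((417.0392761230469, -270.9457092285156), (86.59232330322266, 27.89643096923828), 65.87516784667969)
```

View pics/w2.png

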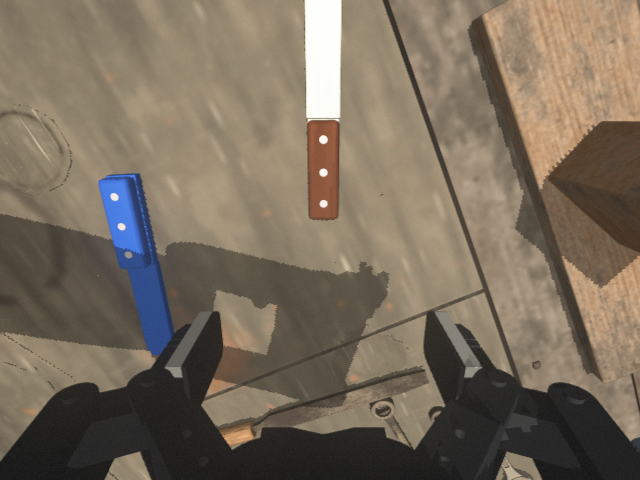

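The wrist picture shows the red-brown grip at (323,170), tongue straight up the image, lined up with the jaws. The blue decoy is well clear at (130,260).

Run:
```python
from station import ctrl
from h import *
p,R,o=pose(ctrl)
plan(p,R,[((.4228,-.258,.13),245.5,3),((.4228,-.258,.029),None,4)])
```

```text
[[[0.0319, -0.0002, -0.0179], np.float64(-0.001)], [[0.0319, -0.0002, -0.0179], np.float64(-0.001)], [[0.0319, -0.0002, -0.0179], np.float64(-0.001)], [[0.0252, -0.0, 0.0], 0], [[0.0252, -0.0, 0.0], 0]]
[[[0.0252, -0.0, 0.0], 0], [[0.0252, -0.0, 0.0], 0]]
```

Emit:
{"method": "carry_out", "body": {"motion": [[[0.032, 0, -0.018], -0.004], [[0.032, 0, -0.018], 0], [[0.032, -0.0005, -0.018], 0], [[0.03, 0, 0], 0], [[0.03, 0, 0], 0]]}}

```text
time_s: 7.0
eef_pos: [0.4233, -0.257, 0.0689]
tool_rot: [1.516, 0.976, -1.515]
ft_force: [-0.6, 0.4, -0.5]
width: 0.0857
```

Emit:
{"method": "carry_out", "body": {"motion": [[[0.02, 0, 0], 0], [[0.012, 0, 0], 0], [[0.007, 0, 0], 0], [[0, 0, 0], 0], [[0, 0, 0], 0]]}}

```text
time_s: 7.62
eef_pos: [0.4228, -0.2584, 0.031]
tool_rot: [1.517, 0.974, -1.516]
ft_force: [0.5, 0.5, -0.2]
width: 0.0854
```

Emit:
{"method": "carry_out", "body": {"motion": [[[0.002, 0, 0], 0], [[0, 0, 0], 0], [[0, 0, 0], 0], [[0, 0, 0], 0], [[0, 0, 0], 0]], "hand": -1, "squeeze": 90}}

```text
time_s: 8.25
eef_pos: [0.4226, -0.2584, 0.0287]
tool_rot: [1.517, 0.975, -1.517]
ft_force: [-0.5, -0.2, 6.3]
width: 0.0262
```

Emit:
{"method": "carry_out", "body": {"motion": [[[-0.01, 0, 0], 0], [[-0.02, 0, 0], 0], [[-0.03, 0, 0], 0], [[-0.04, 0, 0], 0], [[-0.04, 0, 0], 0]]}}

```text
time_s: 8.88
eef_pos: [0.4221, -0.258, 0.1698]
tool_rot: [1.517, 0.976, -1.517]
ft_force: [-0.2, 0.0, -1.1]
width: 0.0262
```

Run:
```python
from station import ctrl
from h import *
p,R,o=pose(ctrl); print(p,o['time_s'],o['width'],o['ft_force'],o['qpos'])
# grinder frame
yaw=np.radians(-5.1); gx=np.array([np.cos(yaw),np.sin(yaw)]); slot=np.array([.5683,.1933])
# tip = TCP + (155-12)mm ahead ; stop tip 60 mm before the mouth
g=slot-gx*(.143+.06); print('pre',g)
plan(p,R,[((.40,-.05,.18),205,6),((g[0],g[1],.16),174.9,8)])
```

```text
[ 0.42210314 -0.25800994  0.16981901] 8.875 0.02623103921716712 [-0.22402991  0.0399169  -1.12106919] [-6.00206216e-01 -2.49700934e-01  1.92970824e+00 -2.10857201e-05
  1.46188428e+00 -1.72213963e-01]
pre [0.36610366 0.21134554]
[[[-0.0017, -0.0177, -0.03], np.float64(0.118)], [[-0.0017, -0.0212, -0.0277], np.float64(0.118)], [[-0.0017, -0.0243, -0.025], np.float64(0.118)], [[-0.0017, -0.027, -0.022], np.float64(0.118)], [[-0.0017, -0.0294, -0.0187], np.float64(0.118)]]
[[[-0.0017, -0.0314, -0.0151], np.float64(0.118)], [[0.0025, -0.0314, -0.0099], np.float64(0.065)], [[0.0025, -0.032, -0.0079], np.float64(0.065)], [[0.0025, -0.0324, -0.0058], np.float64(0.065)], [[0.0025, -0.0328, -0.0036], np.float64(0.065)]]
[[[0.0025, -0.0329, -0.0015], np.float64(0.065)], [[0.0025, -0.0329, 0.0006], np.float64(0.065)], [[0.0025, -0.0328, 0.0028], np.float64(0.065)], [[0.0025, -0.0326, 0.0049], np.float64(0.065)]]
```

Emit:
{"method": "carry_out", "body": {"motion": [[[0, -0.018, -0.03], 0.118], [[0, -0.021, -0.028], 0.118], [[0, -0.024, -0.025], 0.118], [[0, -0.027, -0.022], 0.118], [[0, -0.0295, -0.0185], 0.118]]}}

```text
time_s: 9.5
eef_pos: [0.4036, -0.0838, 0.1686]
tool_rot: [1.911, 0.538, -1.911]
ft_force: [1.0, 0.5, -1.2]
width: 0.0263
```

Emit:
{"method": "carry_out", "body": {"motion": [[[0, -0.0315, -0.015], 0.118], [[0.001, -0.0315, -0.01], 0.065], [[0.001, -0.032, -0.008], 0.065], [[0.001, -0.0325, -0.006], 0.065], [[0.001, -0.033, -0.0035], 0.065]]}}

```text
time_s: 10.12
eef_pos: [0.3831, 0.082, 0.1646]
tool_rot: [2.131, 0.184, -2.131]
ft_force: [0.5, -0.9, -1.9]
width: 0.0261
```

Emit:
{"method": "carry_out", "body": {"motion": [[[0.0025, -0.033, -0.0015], 0.065], [[0.0025, -0.033, 0.0005], 0.065], [[0.0025, -0.033, 0.003], 0.065], [[0, -0.0325, 0.005], 0.065], [[0, 0, 0], 0]]}}

```text
time_s: 10.75
eef_pos: [0.3657, 0.2133, 0.1569]
tool_rot: [-2.178, 0.091, 2.18]
ft_force: [0.3, -0.1, -1.9]
width: 0.0266
```

Run:
```python
from station import ctrl
from h import *
np.set_printoptions(precision=4,suppress=True)
p,R,o=pose(ctrl); print(p,o['time_s'],o['width'],o['ft_force'],np.degrees(np.arctan2(R[1,2],R[0,2])),R[:,0])
c=ctrl.get_calibration('wrist'); im,d=ctrl.grab_frame('wrist')
np.savez('pics/w3.npz',p=im,d=d,**c); cv2.imwrite('pics/w3.png',im[...,::-1])
im2,d2=ctrl.grab_frame('side'); c2=ctrl.get_calibration('side'); np.savez('pics/s3.npz',p=im2,d=d2,**c2)
```

```text
[0.3657 0.2133 0.1569] 10.75 0.026586694106613608 [ 0.2512 -0.1397 -1.8936] 175.22969362735878 [-0.0006  0.     -1.    ]
```

View pics/w3.png

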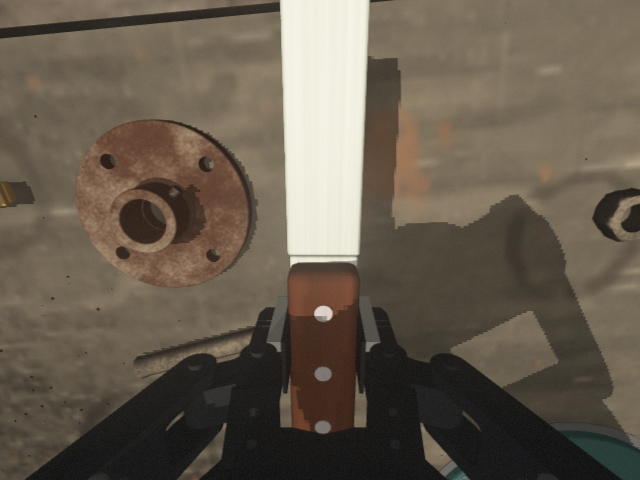

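The key sits centred in the jaws: tongue up the image at columns 285–365, grip at (323,350). The grinder is outside this view. Next I measure the tongue's pitch, yaw and tip in tool axes, and refine the slot pose from the side view now that the arm is clear of it.

Run:
```python
from station import ctrl
from h import *
np.set_printoptions(precision=4,suppress=True)
p,R,o=pose(ctrl)
im,W,z=load('pics/w3.npz'); T=(W-p)@R; i=im.astype(int)
m=(i.min(-1)>150)&(abs(T[...,1])<.03)&(T[...,2]<-.02)&(abs(T[...,0])<.06); q=T[m]
A=np.c_[q[:,1:],np.ones(len(q))]; s,*_=np.linalg.lstsq(A,q[:,0],rcond=None); print('tongue top x = a*y+b*z+c',s,'n',len(q), q.min(0),q.max(0))
pr=[]
for zz in np.arange(-.15,-.04,.015):
    k=q[abs(q[:,2]-zz)<.004]
    if len(k)>20: pr.append((zz,(np.percentile(k[:,1],1)+np.percentile(k[:,1],99))/2,np.ptp(k[:,1]),np.median(k[:,0])))
pr=np.array(pr);print(pr); print('yaw slope dy/dz',np.polyfit(pr[:,0],pr[:,1],1))
# side view: tongue in tool frame
im2,W2,_=load('pics/s3.npz'); T2=(W2-p)@R; j=im2.astype(int)
m2=(j.min(-1)>150)&(abs(T2[...,1])<.03)&(T2[...,2]<-.03)&(T2[...,2]>-.2)&(abs(T2[...,0])<.05); q2=T2[m2]; print('side tongue',len(q2),q2.min(0),q2.max(0),np.median(q2,0))
A=np.c_[q2[:,1:],np.ones(len(q2))]; print(np.linalg.lstsq(A,q2[:,0],rcond=None)[0])
# ball at off
b=(j.max(-1)<60)&(W2[...,2]>.19)&(W2[...,2]<.25)&(W2[...,0]>.5)&(W2[...,0]<.7)&(W2[...,1]>.05)&(W2[...,1]<.3); print('ball off',b.sum(),np.median(W2[b],0))
v,u=np.where(m2); print('px',u.min(),u.max(),v.min(),v.max())
u0,v0=200,240; cv2.imwrite('pics/s3c.png',cv2.resize(im2[v0:v0+120,u0:u0+160],None,fx=5,fy=5,interpolation=cv2.INTER_CUBIC)[...,::-1])
```

```text
tongue top x = a*y+b*z+c [-0.0021 -0.001   0.0185] n 20719 [ 0.0159 -0.0171 -0.1206] [ 0.0213  0.013  -0.0259]
[[-0.12   -0.002   0.0294  0.0186]
 [-0.105  -0.0019  0.0297  0.0185]
 [-0.09   -0.002   0.0295  0.0186]
 [-0.075  -0.0022  0.0297  0.0186]
 [-0.06   -0.0022  0.0295  0.0185]
 [-0.045  -0.0023  0.0293  0.0185]]
yaw slope dy/dz [-0.0047 -0.0025]
side tongue 345 [ 0.014  -0.0181 -0.1424] [ 0.0254  0.017  -0.0339] [ 0.0197 -0.0035 -0.0938]
[-0.001  -0.004   0.0192]
ball off 87 [0.5783 0.1348 0.2147]
px 268 304 287 310
```

View pics/s3c.png

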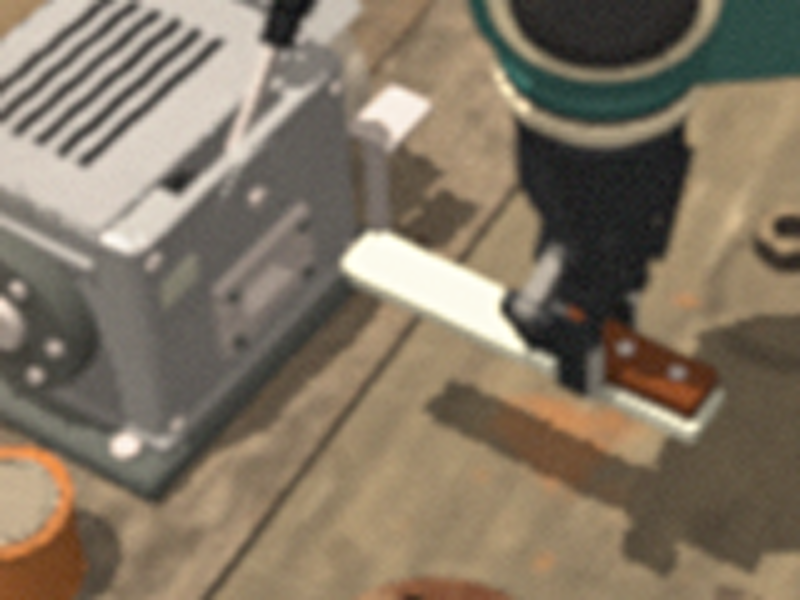

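Run:
```python
from h import *
np.set_printoptions(precision=4,suppress=True)
p,W,z=load('pics/s3.npz'); p0,W0,_=load('pics/side0.npz')
# local plane fit on mouthpiece (average 3 side depth frames)
d=np.mean([np.load('pics/%s.npz'%n)['d'] for n in ('side0','s2','s3')],0)
W=cloud(d,z['mtx'],z['R'],z['t'])
cam=-z['R'].T@z['t']
P=W[276:316,240:266].reshape(-1,3)
# yaw from housing face: fit vertical plane to whole face by robust regression x = a + b*y
m=(W[...,2]>.02)&(W[...,2]<.15)&(W[...,1]>.11)&(W[...,1]<.265)&(W[...,0]>.53)&(W[...,0]<.60); F=W[m]
a,b=.57,0.09
for _ in range(15):
    r=F[:,0]-a-b*F[:,1]; k=abs(r-np.median(r))<.006; b,a=np.polyfit(F[k,1],F[k,0],1)
yaw=-np.arctan(b); print('face yaw',np.degrees(yaw),k.sum())
gx=np.array([np.cos(yaw),np.sin(yaw)]); gy=np.array([-gx[1],gx[0]])
s=F[:,:2]@gx; h,e=np.histogram(s,np.arange(.53,.57,.001)); print(dict(zip(np.round(e*1000),h)))
# per-row-of-y,z map of s
lat=F[:,:2]@gy; C=np.array([.5683,.1933])@gy; print('C',C)
for zz in (.035,.05,.06,.075,.09,.105,.12): 
    print(zz,[round(1000*np.median(s[(abs(lat-C-dy)<.005)&(abs(F[:,2]-zz)<.006)]),1) if ((abs(lat-C-dy)<.005)&(abs(F[:,2]-zz)<.006)).sum()>3 else 0 for dy in np.arange(-.07,.075,.01)])
# rectified view
S=.551; K=z['mtx']; img=np.mean([np.load('pics/%s.npz'%n)['p'].astype(float) for n in ('side0','s2','s3')],0).astype(np.uint8)
n=6; ys=np.arange(.065,-.065,-.001/n*1.0); zs=np.arange(.125,.03,-.001/n)
Y,Z=np.meshgrid(ys,zs); X=(S*gx)[None,None]+ (C+Y)[...,None]*gy
Q=np.concatenate([X,Z[...,None]],-1)@z['R'].T+z['t']; u=(Q[...,0]/Q[...,2]*K[0,0]+K[0,2]).astype(np.float32); v=(Q[...,1]/Q[...,2]*K[1,1]+K[1,2]).astype(np.float32)
r=cv2.remap(img,u,v,cv2.INTER_CUBIC); r=cv2.normalize(r,None,0,255,cv2.NORM_MINMAX)
for k in range(-60,61,20): cv2.line(r,(int((65-k)*n),0),(int((65-k)*n),8),(255,0,0),2)
for k in (50,75,100): cv2.line(r,(0,int((125-k)*n)),(10,int((125-k)*n)),(255,0,0),2)
cv2.imwrite('pics/rect.png',r[...,::-1]); print(r.shape)
```

```text
face yaw -5.09310426073155 1366
{np.float64(530.0): np.int64(5), np.float64(531.0): np.int64(2), np.float64(532.0): np.int64(2), np.float64(533.0): np.int64(0), np.float64(534.0): np.int64(0), np.float64(535.0): np.int64(0), np.float64(536.0): np.int64(0), np.float64(537.0): np.int64(0), np.float64(538.0): np.int64(0), np.float64(539.0): np.int64(0), np.float64(540.0): np.int64(0), np.float64(541.0): np.int64(0), np.float64(542.0): np.int64(0), np.float64(543.0): np.int64(0), np.float64(544.0): np.int64(4), np.float64(545.0): np.int64(14), np.float64(546.0): np.int64(36), np.float64(547.0): np.int64(101), np.float64(548.0): np.int64(68), np.float64(549.0): np.int64(33), np.float64(550.0): np.int64(69), np.float64(551.0): np.int64(142), np.float64(552.0): np.int64(239), np.float64(553.0): np.int64(438), np.float64(554.0): np.int64(238), np.float64(555.0): np.int64(21), np.float64(556.0): np.int64(4), np.float64(557.0): np.int64(2), np.float64(558.0): np.int64(0), np.float64(559.0): np.int64(0), np.float64(560.0): np.int64(0), np.float64(561.0): np.int64(0), np.float64(562.0): np.int64
[... 1459 characters left out ...]
(548.2), np.float64(547.8), np.float64(552.6), np.float64(553.6), np.float64(554.1), np.float64(554.3)]
0.105 [np.float64(553.1), np.float64(553.5), np.float64(553.2), np.float64(553.3), np.float64(553.4), np.float64(553.3), np.float64(551.4), np.float64(551.6), np.float64(552.3), np.float64(553.0), np.float64(554.0), np.float64(554.1), np.float64(553.5), np.float64(553.8), np.float64(553.7)]
0.12 [np.float64(553.7), np.float64(553.3), np.float64(553.9), np.float64(553.3), np.float64(553.2), np.float64(551.4), np.float64(551.2), np.float64(551.5), np.float64(551.1), np.float64(551.2), np.float64(553.6), np.float64(553.2), np.float64(553.4), np.float64(552.9), np.float64(553.0)]
(570, 780, 3)
```

View pics/rect.png

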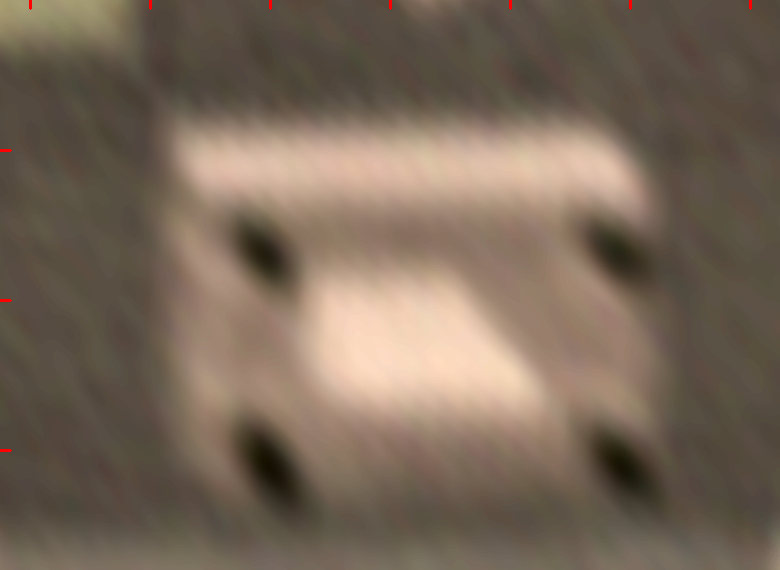

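Run:
```python
from station import ctrl
from h import *
p,R,o=pose(ctrl)
plan(p,R,[((.4080,.2066,.0985),174.9,5)])
```

```text
[[[0.0117, 0.0003, -0.0084], np.float64(0.001)], [[0.0117, 0.0003, -0.0084], np.float64(0.001)], [[0.0117, 0.0003, -0.0084], np.float64(0.001)], [[0.0117, 0.0003, -0.0084], np.float64(0.001)], [[0.0117, 0.0003, -0.0084], np.float64(0.001)]]
```

Emit:
{"method": "carry_out", "body": {"motion": [[[0.02, 0.0015, -0.006], 0.005], [[0.02, 0, -0.012], 0], [[0.0185, 0, -0.012], 0], [[0, 0, -0.012], 0], [[0, 0, 0], 0]]}}

```text
time_s: 11.48
eef_pos: [0.4089, 0.2062, 0.0992]
tool_rot: [-2.175, 0.099, 2.174]
ft_force: [0.4, -0.1, -1.8]
width: 0.0263
```

Emit:
{"method": "carry_out", "body": {"motion": [[[0, 0, 0], 0]]}}

```text
time_s: 11.6
eef_pos: [0.4082, 0.2066, 0.0992]
tool_rot: [-2.176, 0.098, 2.174]
ft_force: [0.0, 0.5, -2.2]
width: 0.026
```

Run:
```python
from station import ctrl
from h import *
np.set_printoptions(precision=4,suppress=True)
p,R,o=pose(ctrl); print(p,o['time_s'],o['ft_force'],np.degrees(np.arctan2(R[1,2],R[0,2])))
F={}
for n in ('side','top'):
    c=ctrl.get_calibration(n); I=[ctrl.grab_frame(n) for _ in range(3)]
    F[n]=(np.mean([i[0].astype(float) for i in I],0).astype(np.uint8),np.median([i[1] for i in I],0),c); np.savez(f'pics/{n}4.npz',p=F[n][0],d=F[n][1],**c)
def px(n,X):
    c=F[n][2]; q=c['R']@np.asarray(X)+c['t']; return (c['mtx']@q)[:2]/q[2]
# predicted key outline (tip corners, tongue mid) and slot features
ax=-R[:,2]; left=-R[:,1]; up=-R[:,0]
S,C=.546,.242; gx=np.array([.99605,-.08878,0]); gy=np.array([.08878,.99605,0]); slot=S*gx+C*gy+[0,0,.075]
pan=[]
for n,(u0,v0,w,h) in dict(side=(225,265,80,60),top=(225,180,80,60)).items():
    k=10 if n=='side' else 5; k=5
    im=cv2.resize(F[n][0][v0:v0+h,u0:u0+w],None,fx=k*1.0,fy=k*1.0,interpolation=cv2.INTER_CUBIC)
    def dr(X,col,cl=True):
        q=np.array([(px(n,x)-[u0,v0]+.5)*k for x in X]); cv2.polylines(im,[np.round(q*8).astype(np.int32)],cl,col,1,cv2.LINE_AA,3)
    base=p-up*.0235
    dr([base+ax*a+left*b+up*.005 for a,b in ((.035,.015),(.135,.015),(.135,.0125),(.143,.0125),(.143,-.0125),(.135,-.0125),(.135,-.015),(.035,-.015))],(255,0,0))
    for a,b in ((.037,.025),(.02,.01)): dr([slot+gy*x+[0,0,y] for x,y in ((a,b),(-a,b),(-a,-b),(a,-b))],(0,255,0))
    top=slot+gx*.085+[0,0,.095]; dr([top+gx*a*.075+gy*b*.085 for a,b in ((-1,1),(-1,-1),(1,-1),(1,1))],(0,255,255))
    pan.append(im)
A,B=pan; cv2.imwrite('pics/cmp.png',np.hstack([A,B])[...,::-1]); print(A.shape,B.shape)
```

```text
[0.4082 0.2066 0.0992] 11.6 [ 0.0198  0.4609 -2.2342] 174.81762231666158
(300, 400, 3) (300, 400, 3)
```

View pics/cmp.png

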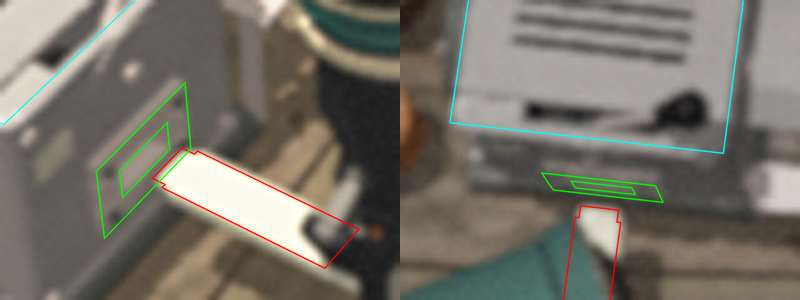

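The overlay (left: side, right: top) shows the red predicted key outline on the white tongue within about 2 px, and the tip just ahead of the mouth. The predicted slot sits on the bright slot at crop (145,160). Next is a numerical check of the mouthpiece's lateral centre in both views.

Run:
```python
from h import *
np.set_printoptions(precision=1,suppress=True,linewidth=200)
S,C=.546,.242; gx=np.array([.99605,-.08878,0]); gy=np.array([.08878,.99605,0])
def samp(z,X,img):
    q=X@z['R'].T+z['t']; u=q[...,0]/q[...,2]*z['mtx'][0,0]+z['mtx'][0,2]; v=q[...,1]/q[...,2]*z['mtx'][1,1]+z['mtx'][1,2]
    return cv2.remap(img,u.astype(np.float32),v.astype(np.float32),cv2.INTER_CUBIC)
# side: template of mouthpiece face: bright rect 74x50 with 4 dark screws on dark surround; search (dlat,dz)
z=np.load('pics/s3.npz'); img=np.mean([np.load('pics/%s.npz'%n)['p'].astype(np.float32).mean(-1) for n in ('side0','s2','s3')],0)
L=np.arange(-.055,.0551,.0005); Z=np.arange(.035,.115,.0005); LL,ZZ=np.meshgrid(L,Z)
for s in (.544,.546,.548):
    X=s*gx+(C+LL)[...,None]*gy+ZZ[...,None]*np.array([0,0,1.])
    r=samp(z,X,img); r=cv2.GaussianBlur(r,(0,0),2)
    # four dark screw minima
    pts=[]
    for sl,sz in ((1,1),(-1,1),(1,-1),(-1,-1)):
        w=(abs(LL-sl*.0295)<.008)&(abs(ZZ-.075-sz*.018)<.008); d=np.clip(np.percentile(r[w],25)-r,0,None)*w; pts.append((1000*(d*LL).sum()/d.sum(),1000*(d*ZZ).sum()/d.sum()))
    pts=np.array(pts); print('S',s,'screws',pts.tolist(),'mean',pts.mean(0))
# top view: mouthpiece top surface z=.100, 0..6 mm behind face
for f in ('top4','top0'):
    t=np.load(f'pics/{f}.npz'); it=t['p'].astype(np.float32).mean(-1); l=np.arange(-.06,.0601,.002)
    for dz,ds in ((.1,.003),(.17,.05)):
        w=.06 if dz<.15 else .1; l=np.arange(-w,w+.001,.002 if w<.1 else .004)
        X=np.array([[ (S+ds+e)*gx+(C+a)*gy+[0,0,dz] for a in l] for e in (-.002,0,.002)]); print(f,dz,np.c_[l*1000,samp(t,X,it).mean(0)].astype(int).tolist())
```

```text
S 0.544 screws [[29.604193119350736, 93.67105743384312], [-29.6258181140543, 93.1909959606631], [28.391363033155418, 58.01912283361289], [-29.91117383996064, 58.02796035343952]] mean [-0.4 75.7]
S 0.546 screws [[27.447062103639592, 90.56505154004684], [-31.981900581594008, 90.08227393087819], [26.229526015766595, 54.8007821882705], [-32.26061427446473, 54.80971971828325]] mean [-2.6 72.6]
S 0.548 screws [[25.56942223681489, 88.07779434884617], [-33.470126342669175, 87.88274609535111], [24.78179600193463, 52.66572543782876], [-33.94888003628531, 52.33392571409994]] mean [-4.3 70.2]
top4 0.1 [[-60, 69], [-57, 69], [-55, 71], [-53, 71], [-51, 70], [-49, 70], [-47, 71], [-45, 70], [-43, 72], [-41, 77], [-39, 85], [-37, 95], [-35, 103], [-33, 108], [-31, 108], [-29, 106], [-27, 106], [-25, 110], [-23, 113], [-21, 114], [-19, 115], [-17, 118], [-15, 120], [-13, 120], [-11, 118], [-9, 116], [-7, 114], [-5, 112], [-3, 110], [-1, 109], [0, 110], [2, 110], [4, 110], [6, 110], [8, 111], [10, 113], [12, 114], [14, 115], [16, 116], [18, 114], [20, 112], [22, 106], [24, 103], [26, 104], [28, 104],
[... 1314 characters left out ...]
], [40, 73], [42, 70], [44, 70], [46, 71], [48, 72], [50, 71], [52, 67], [54, 68], [56, 71], [58, 71], [60, 70]]
top0 0.17 [[-100, 136], [-96, 102], [-92, 77], [-88, 99], [-83, 140], [-79, 159], [-75, 163], [-71, 161], [-67, 162], [-63, 162], [-59, 163], [-55, 162], [-51, 161], [-47, 164], [-43, 163], [-39, 165], [-35, 163], [-31, 164], [-27, 165], [-23, 164], [-19, 165], [-15, 164], [-11, 167], [-7, 165], [-3, 163], [0, 165], [4, 166], [8, 165], [12, 165], [16, 166], [20, 165], [24, 165], [28, 164], [32, 165], [36, 163], [40, 166], [44, 167], [48, 164], [52, 165], [56, 167], [60, 169], [64, 164], [68, 153], [72, 143], [76, 142], [80, 141], [84, 123], [88, 88], [92, 85], [96, 95], [100, 97]]
```

Run:
```python
from h import *
gx=np.array([.99605,-.08878,0]); gy=np.array([.08878,.99605,0]); p=np.array([.4082,.2066,.0992]); s0=p@gx; C=.2413
l=np.arange(-.03,.0301,.0005)
for f in ('top4','side4'):
    t=np.load(f'pics/{f}.npz'); it=t['p'].astype(np.float32)[...,2]
    for a in (.06,.08,.1,.115,.125,.132):
        X=np.array([(s0+a)*gx+(C+b)*gy+[0,0,.0805] for b in l])
        q=X@t['R'].T+t['t']; u=q[:,0]/q[:,2]*t['mtx'][0,0]+t['mtx'][0,2]; v=q[:,1]/q[:,2]*t['mtx'][1,1]+t['mtx'][1,2]
        r=cv2.remap(it,u[None].astype(np.float32),v[None].astype(np.float32),cv2.INTER_CUBIC)[0]; k=l[r>(r.max()+np.median(np.sort(r)[:30]))/2]*1000
        print(f,a,k.min(),k.max(),(k.min()+k.max())/2)
    # tip: profile along axis
    s=np.arange(.11,.17,.001); X=np.array([(s0+a)*gx+C*gy+[0,0,.0795] for a in s]); q=X@t['R'].T+t['t']; u=q[:,0]/q[:,2]*t['mtx'][0,0]+t['mtx'][0,2]; v=q[:,1]/q[:,2]*t['mtx'][1,1]+t['mtx'][1,2]
    r=cv2.remap(it,u[None].astype(np.float32),v[None].astype(np.float32),cv2.INTER_CUBIC)[0]; print('tip at',s[r>(r[:5].mean()+r.min())/2].max())
```

```text
top4 0.06 -19.99999999999999 30.000000000000053 5.000000000000032
top4 0.08 -17.49999999999999 30.000000000000053 6.250000000000032
top4 0.1 -8.49999999999998 30.000000000000053 10.750000000000036
top4 0.115 -17.49999999999999 -6.499999999999978 -11.999999999999984
top4 0.125 -15.999999999999986 5.500000000000033 -5.249999999999977
top4 0.132 -15.999999999999986 12.500000000000039 -1.7499999999999734
tip at 0.17000000000000004
side4 0.06 1.0000000000000286 17.000000000000043 9.000000000000036
side4 0.08 -15.499999999999986 17.000000000000043 0.7500000000000284
side4 0.1 -15.499999999999986 17.000000000000043 0.7500000000000284
side4 0.115 -15.999999999999986 17.500000000000043 0.7500000000000284
side4 0.125 -15.499999999999986 17.000000000000043 0.7500000000000284
side4 0.132 -14.999999999999986 15.00000000000004 2.7533531010703882e-14
tip at 0.14100000000000001
```

Both views put the tongue within about 1 mm of the slot's axis, with the tip about 14 mm before the mouth. I insert in small steps and watch the force.

Emit:
{"method": "carry_out", "body": {"motion": [[[0.0005, 0, -0.005], 0], [[0, 0, -0.005], 0], [[0, 0, -0.005], 0], [[0, 0, -0.005], 0], [[0, 0, -0.004], 0]]}}

```text
time_s: 12.52
eef_pos: [0.4323, 0.2044, 0.0977]
tool_rot: [-2.175, 0.098, 2.175]
ft_force: [0.2, 0.0, -2.2]
width: 0.0266
```

Emit:
{"method": "carry_out", "body": {"motion": [[[0, 0, -0.003], 0], [[0, 0, -0.003], 0], [[0, 0, -0.003], 0], [[0, 0, -0.002], 0]]}}

```text
time_s: 13.02
eef_pos: [0.4431, 0.2035, 0.0978]
tool_rot: [-2.175, 0.098, 2.175]
ft_force: [-0.1, 0.2, -1.5]
width: 0.0258
```

Emit:
{"method": "carry_out", "body": {"motion": [[[-0.0005, 0, -0.004], 0], [[0, 0, -0.005], 0], [[0, 0, -0.005], 0], [[0, 0, -0.005], 0], [[0, 0, -0.005], 0]]}}

```text
time_s: 13.65
eef_pos: [0.4672, 0.2013, 0.0983]
tool_rot: [-2.175, 0.098, 2.175]
ft_force: [1.0, 1.1, -1.3]
width: 0.0258
```

Emit:
{"method": "carry_out", "body": {"motion": [[[0, 0, -0.003], 0], [[0, 0, -0.003], 0], [[0, 0, -0.003], 0], [[0, 0, -0.003], 0], [[0, 0, 0], 0]]}}

```text
time_s: 14.28
eef_pos: [0.4789, 0.2002, 0.0983]
tool_rot: [-2.175, 0.098, 2.175]
ft_force: [-0.5, -0.6, -2.3]
width: 0.0264
```

Emit:
{"method": "carry_out", "body": {"motion": [[[0, 0, -0.002], 0], [[0, 0, -0.002], 0], [[0, 0, -0.002], 0], [[0, 0, 0], 0]]}}

```text
time_s: 14.78
eef_pos: [0.4849, 0.1997, 0.0983]
tool_rot: [-2.175, 0.098, 2.175]
ft_force: [0.5, 0.6, -1.5]
width: 0.0264
```

Emit:
{"method": "carry_out", "body": {"motion": [[[0, 0, -0.002], 0], [[0, 0, -0.002], 0], [[0, 0, 0], 0]]}}

```text
time_s: 15.15
eef_pos: [0.4886, 0.1994, 0.0982]
tool_rot: [-2.174, 0.098, 2.176]
ft_force: [-5.0, -0.0, 0.6]
width: 0.026
```

Emit:
{"method": "carry_out", "body": {"motion": [[[0, 0, -0.002], 0], [[0, 0, -0.002], 0], [[0, 0, 0], 0]]}}

```text
time_s: 15.52
eef_pos: [0.4924, 0.199, 0.0981]
tool_rot: [-2.174, 0.098, 2.177]
ft_force: [-6.8, 0.6, -0.5]
width: 0.0263
```

Emit:
{"method": "carry_out", "body": {"motion": [[[0, 0, -0.0015], 0], [[0, 0, -0.0015], 0], [[0, 0, 0], 0]]}}

```text
time_s: 15.9
eef_pos: [0.4953, 0.1988, 0.0981]
tool_rot: [-2.174, 0.098, 2.177]
ft_force: [-7.7, 0.1, 0.2]
width: 0.0266
```

Emit:
{"method": "carry_out", "body": {"motion": [[[0, 0, -0.001], 0], [[0, 0, -0.001], 0], [[0, 0, 0], 0]]}}

```text
time_s: 16.27
eef_pos: [0.4971, 0.1986, 0.098]
tool_rot: [-2.174, 0.098, 2.177]
ft_force: [-8.2, 0.2, -0.3]
width: 0.0263
```

Emit:
{"method": "carry_out", "body": {"motion": [[[0, 0, -0.001], 0], [[0, 0, 0], 0]]}}

```text
time_s: 16.52
eef_pos: [0.4974, 0.1986, 0.0978]
tool_rot: [-2.171, 0.098, 2.18]
ft_force: [-15.9, 0.9, 2.3]
width: 0.0265
```

The lock hit its stop: the force rose from 8 N to 16 N and the arm stopped advancing. I check the scene before handing in.

Emit:
{"method": "carry_out", "body": {"motion": [[[0, 0, 0], 0], [[0, 0, 0], 0], [[0, 0, 0], 0], [[0, 0, 0], 0], [[0, 0, 0], 0]]}}

```text
time_s: 17.15
eef_pos: [0.4973, 0.1986, 0.0978]
tool_rot: [-2.172, 0.098, 2.179]
ft_force: [-15.7, 1.5, 2.4]
width: 0.0268
```

Run:
```python
from station import ctrl
from h import *
im,d=ctrl.grab_frame('side'); c=ctrl.get_calibration('side')
cv2.imwrite('pics/s5.png',cv2.resize(im[200:380,130:370],None,fx=3.2,fy=3.2,interpolation=cv2.INTER_CUBIC)[...,::-1])
p0=np.load('pics/side0.npz')['p'].astype(int); print('tin/cup region change',abs(im.astype(int)-p0)[315:365,145:220].mean(), abs(np.load('pics/s2.npz')['p'].astype(int)-p0)[315:365,145:220].mean())
W=cloud(d,c['mtx'],c['R'],c['t']); b=(im.max(-1)<60)&(W[...,2]>.19)&(W[...,2]<.235)&(W[...,0]>.55)&(W[...,0]<.62)&(W[...,1]>.1)&(W[...,1]<.27); print('ball',b.sum(),np.median(W[b],0))
print(ctrl.get_obs()['ft_force'],ctrl.get_obs()['eef_pos'])
```

```text
tin/cup region change 6.040088888888889 5.552088888888889
ball 0 [nan nan nan]
[-16.93071321   1.06013399   2.12518603] [0.49736625 0.19856061 0.09776858]
  return _methods._mean(a, axis=axis, dtype=dtype,
  ret = um.true_divide(
```

View pics/s5.png

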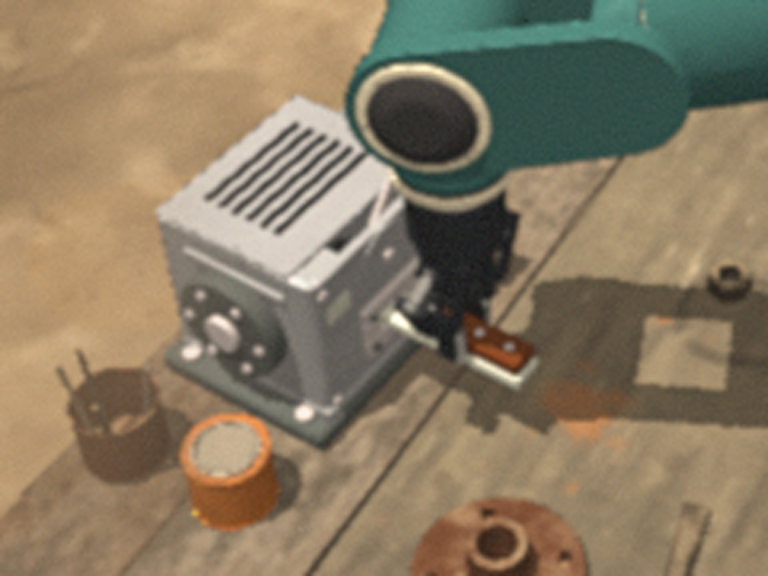

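The picture shows the tongue in the slot at (400,325) and the stem leaning right at (380,215). The ball itself is hidden behind the wrist. Tin (228,470) and cup (118,425) stand as before. Handing in.

```bash
python3 -c "
from station import ctrl
print(ctrl.job_done())"
```

```text
the job is handed in; nothing more can be done
None
```

I threw the isolator handle over to the right, took the key by its wooden grip, and passed its tongue level through the slot. I then pushed the spindle lock in to its stop, and the job was handed in at about 17 s with the key still gripped there.

**Last checks**
- **Lock:** the force rose along the spring to about 8 N over roughly 12 mm of travel. It then jumped to 16–17 N with the arm stopped, and stayed there for 0.6 s before hand-in. The insertion itself met no noticeable side force.
- **Grip:** the opening held steady at 26 mm.
- **Tin and cup:** they look unmoved in the picture, and that area of the image changed no more than it had earlier in the run.
- **Handle:** the ball's final position could not be measured because the wrist hid it. The stem was seen leaning right, and the ball was measured at the off side before the key went in.
- **Measurement disagreement:** the views differed by 1–3 mm on the slot's depth and 1–2 mm on the tongue's sideways offset. The insertion tolerated this.

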